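# Check the lid switch of the pastry warmer

### The job

The glass hood is off the pastry warmer and its lid switch needs checking: from above, press the roller lever with the red roller down just until it clicks, without overtravel, hold it there for a second, then let it spring all the way back up. Leave the lever with the blue roller alone.

Things in the scene. Friction and masses are not known exactly. Their poses are not given: they have to be found in the camera images.
- red_roller (a point): Centre of the red roller (22 mm diameter, 18 mm wide) at the free end of a steel lever on a black switch, which stands on a steel pastry warmer, left or right of the blue one. At rest its centre is 106 mm and its top 117 mm above the table, with nothing above it. Axes at rest: z up, x level from hinge to roller (away from the robot, within 0.4 rad), y along the axle. Three low tarts lie beyond.
- red_lever (a joint): Angle of the red roller's lever (60 mm, hinge to roller centre), rad: 0 at rest (20 degrees above level), growing as the roller is pressed down. It clicks at 0.18 (roller 10 mm lower); beyond 0.46 (27 mm lower) is overtravel; 14 to 20 mm lower is a sure click. Its spring resists with 3 N at rest, 4 N at the click, 6 N at the limit, with no step in force, and returns it to 0.
- blue_roller (a point): Centre of the blue roller of the other switch (the warmer's lamp, not to be pressed), 100 to 220 mm to the side of the red one and the same in build, height and axes. Both housings (44 x 24 mm, tops 94 mm above the table) lie on the hinge side, 62 mm from the roller centre. The warmer is 300 x 360 mm, its deck 50 mm above the table.
- blue_lever (a joint): Angle of the blue roller's lever, rad: 0 at rest, growing as it is pressed; same spring and travel.

How it is judged:
By the outcome, as a careful person would: the job done as asked, in the order asked, and still so for the second after the job is handed in, with the robot touching nothing.
It also fails if it takes over 32 s, if anything falls off the work surface, if the arm or the gripper's body presses on something with over 40 N, if the wrist force passes 120 N, or if a joint passes its speed limit or range.

### The arm

A 7-joint arm with a two-finger parallel gripper is mounted at the origin on the work surface. World frame = base frame: x ahead of the robot, y to its left, z up, the work surface at z = 0. Lengths are in m, angles in rad, forces in N, time in s.
With the tool pointing down it reaches from about 0.4 to 0.9 m from the base axis. Payload 5.5 kg.
Tool frame: the origin (TCP) lies at the very end of the fingers, on their centre line; the grasp point (between the pads) lies 19 mm behind it; z points along the fingers, y is the line along which they close (so a half turn about z gives the same grasp; the last joint's range is limited). The gripper opens to 92 mm and grips with 3 to 60 N. Pads are 19 mm wide; open, the fingers measure 130 mm over their backs; the gripper's body (75 mm by 190 mm) begins 47 mm behind the grasp point.
Start: joints at [1.537, 0.501, -0.427, 1.55, 0.221, 1.138, -0.21], TCP at [0.19, -0.622, 0.227] pointing down, gripper open.
Joint ranges: [-2.88, 2.88], [-0.31, 2.03], [-1.54, 1.56], [0.2, 2.42], [-1.41, 4.55], [0.19, 2.02], [-2.57, 2.57]. Speed limits (rad/s): [2.57, 2.57, 3.14, 3.14, 3.14, 3.14, 3.14].

### API

Orientations are given as a unit quaternion [x, y, z, w].
In Python, from workcell import monitor, read_camera, workorder gives the robot as it stands. The module is installed in compiled form; this text tells all that it offers.
- The arm moves only by the tool play_rows, never from a script. Its argument "targets" is one flat list of numbers, 7 for each row, row after row: the shift along the tool's x, y, z in mm, then the turn, a rotation vector about the tool's x, y, z in degrees, then the finger opening in mm, from 0 to 91.8. In form: [dx, dy, dz, ax, ay, az, jaw, dx, dy, dz, ax, ay, az, jaw, ...]. A call has 1 to 5 rows; each row is the pose to reach, as a shift and turn from the pose commanded when the call began, along the tool's axes at that moment; what a row does not reach only later rows make up. A row lasts 1/10 s, in which the tool goes at most 50 mm and 8.59 degrees, less where a joint would pass 70% of its speed; a pose out of reach is approached as far as the arm can. A call with a gripper value outside its range is refused whole. The fingers move at their own pace and stop on an object; "newtons" is the grip in N (left out, the last holds). Time passes only in rows, so rows that repeat a pose let the fingers close. It gives the time, the measured TCP pose, the force, the opening and the grip force at its end, in the units of the state.
- monitor.state(): the state, without advancing time (a new reading comes with each control period).
- read_camera(name): name is "side" or "top"; returns a dict with "color" (384x512x3 uint8, red, green, blue), "fx", "fy", "cx", "cy" (pixels), "extrinsics" (4x4, takes a point from world to camera coordinates). Camera axes: x right, y down, z forward; pixel columns grow to the right and rows downward; lengths in m; the calibration is good to about 2 mm. A picture is of the moment at which its call begins. There is no depth.
- workorder.job_done(): hands the job in; it is judged then, once.
The state is a dict: "clock": time; "joint_pos": joint angles; "joint_velocities": joint speeds; "joint_efforts": joint torques, N m; "tool_pos": TCP position; "tool_rot": TCP orientation; "contact_force": force on the tool from outside, world axes, zero at the start; "torque": the same for the moment, N m; "finger_gap": finger opening in m; "finger_force": force on a finger pad.
Only numpy, scipy, OpenCV 4.12 (cv2) and the standard library are available. Lean on these libraries where they do the work, as an engineer would, in place of code of your own. Each camera call takes 0.05 s, during which the arm holds its last target. There are 200 camera calls.

## Working session

There is one attempt and no reset: what is moved stays moved. The work goes in short steps, Python scripts to look and compute and a tool call to move; the robot and the scene stay as the last step left them, time stands still between calls to the robot, and variables do not carry over. Pictures are saved under pics/ and viewed, at most 10 in all, crops included, and the job is handed in when it is done.

Besides the shell and the picture viewer there is one more tool, called after "Call:" as name(argument=value, ...) on one line, values as JSON. play_rows: Moves the arm, as the interface text tells. Its arguments: {"type":"object","properties":{"targets":{"type":"array","items":{"type":"number"}},"newtons":{"type":"number"}},"required":["targets"]}

```bash
mkdir -p pics; python3 - <<'E'
from workcell import monitor, read_camera
import cv2,numpy as np
for n in("side","top"):
    d=read_camera(n); cv2.imwrite(f"pics/{n}1.png",d["color"][:,:,::-1])
    print(n,d["fx"],d["fy"],d["cx"],d["cy"],np.round(d["extrinsics"],4).tolist())
s=monitor.state(); print({k:np.round(v,4).tolist() for k,v in s.items()})
E
```

```text
side 437.0737369427808 437.0737369427808 253.07167898133468 191.96896053787145 [[0.9959, -0.0894, -0.0099, -0.5687], [-0.0732, -0.7423, -0.6661, 0.1675], [0.0522, 0.6641, -0.7458, 0.7415], [0.0, 0.0, 0.0, 1.0]]
top 365.9570824474051 365.9570824474051 259.6504573346117 182.96808368063415 [[-0.0235, -0.9997, 0.004, 0.0579], [-0.988, 0.0226, -0.153, 0.5901], [0.1529, -0.0076, -0.9882, 0.7087], [0.0, 0.0, 0.0, 1.0]]
{'clock': 0.1, 'joint_pos': [1.5372, 0.5017, -0.4268, 1.5513, 0.2208, 1.1383, -0.2103], 'joint_velocities': [0.0016, -0.0017, -0.0012, 0.0004, 0.0003, -0.0009, -0.0015], 'joint_efforts': [-0.0113, -56.7873, -5.8391, -27.9914, -0.0692, 0.0242, 0.0], 'tool_pos': [0.1899, -0.621, 0.2258], 'tool_rot': [0.989, 0.1479, -0.0001, -0.0008], 'contact_force': [-0.1351, -0.2456, -0.4676], 'torque': [-0.0046, -0.0065, -0.055], 'finger_force': 0.0, 'finger_gap': 0.0918}
```

View pics/side1.png

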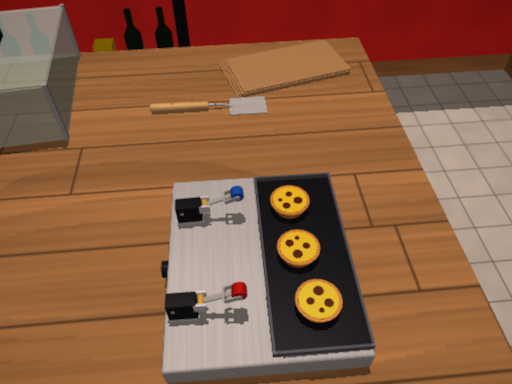

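View pics/top1.png

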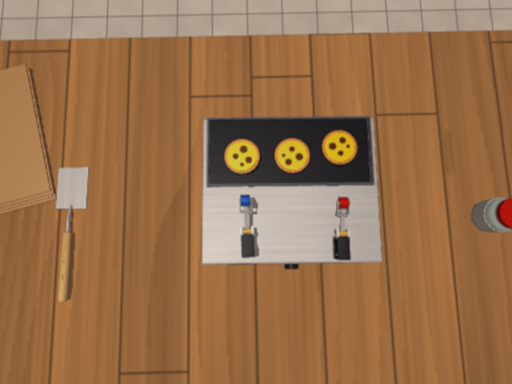

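The red roller is at about side (239,290) and top (343,203). The blue one is at side (237,193) and top (245,200). The red thing at top (505,213) is a separate button. Next I'll triangulate both rollers.

```bash
cat > h.py <<'E'
import cv2,numpy as np
from workcell import monitor, read_camera
from scipy.spatial.transform import Rotation as R
def cam(n):
    d=read_camera(n); K=np.array([[d["fx"],0,d["cx"]],[0,d["fy"],d["cy"]],[0,0,1]]); return d["color"],K@d["extrinsics"][:3]
def blob(im,ch,c,r=14):
    x,y=c; w=im[y-r:y+r,x-r:x+r].astype(int); o=np.delete(w,ch,2).max(2)
    m=(w[:,:,ch]>2*o)&(w[:,:,ch]>80); v,u=np.nonzero(m); return np.array([u.mean()+x-r,v.mean()+y-r]),m.sum()
def onplane(P,p,z):
    M=P[:,:3]; b=P[:,2]*z+P[:,3]; A=np.c_[P[:,0],P[:,1],-np.array([*p,1])]
    return np.linalg.solve(A,-b)[:2]
E
python3 - <<'E'
from h import *
S,Ps=cam("side");T,Pt=cam("top")
for n,ch,cs,ct in(("red",0,(239,290),(343,203)),("blue",2,(237,193),(245,200))):
    a,na=blob(S,ch,cs);b,nb=blob(T,ch,ct)
    X=cv2.triangulatePoints(Ps,Pt,a,b).ravel();print(n,a,na,b,nb,X[:3]/X[3],onplane(Ps,a,.106),onplane(Pt,b,.106))
for n,p in(("redhouse",(342,247)),("bluehouse",(248,245))): print(n,onplane(Pt,p,.094))
s=monitor.state();print(R.from_quat(s["tool_rot"]).as_matrix().round(3))
E
```

```text
red [238.88205128 289.35897436] 195 [343.74725275 202.38461538] 91 [ 0.54162747 -0.11127736  0.11050412] [ 0.54211903 -0.10868604] [ 0.54137776 -0.11239936]
blue [236.46875    191.58333333] 96 [245.04 200.32] 25 [0.54994219 0.07284278 0.1105308 ] [0.5506342  0.07702901] [0.54955829 0.07290226]
redhouse [ 0.45866268 -0.10703099]
bluehouse [0.46652381 0.0692217 ]
[[ 0.956  0.292 -0.   ]
 [ 0.292 -0.956  0.001]
 [ 0.    -0.001 -1.   ]]
```

Both views agree: red is at (0.541, -0.111) and blue at (0.550, 0.073). I'll close the fingers and travel to a point above the red roller.

Call:
play_rows(targets=[20, -16, 0, 0, 0, 0, 0, 55, -43, 0, 0, 0, 0, 0, 95, -75, 0, 0, 0, 0, 0, 135, -107, 0, 0, 0, 0, 0, 170, -135, 0, 0, 0, 0, 0], newtons=10)

```text
clock: 0.7
tool_pos: [0.3142, -0.4407, 0.2267]
tool_rot: [0.989, 0.148, 0.0, -0.0]
contact_force: [0.6, -1.3, -0.2]
finger_gap: 0.0562
finger_force: 0.0
```

Call:
play_rows(targets=[35, -28, 0, 0, 0, 0, 0, 70, -55, 0, 0, 0, 0, 0, 105, -83, 0, 0, 0, 0, 0, 140, -111, 0, 0, 0, 0, 0, 170, -135, 0, 0, 0, 0, 0])

```text
clock: 1.2
tool_pos: [0.4374, -0.2616, 0.2269]
tool_rot: [0.989, 0.149, 0.0, 0.0]
contact_force: [1.2, -0.2, 0.1]
finger_gap: 0.0166
finger_force: 0.0
```

Call:
play_rows(targets=[35, -28, 0, 0, 0, 0, 0, 70, -55, 0, 0, 0, 0, 0, 105, -83, 0, 0, 0, 0, 0, 130, -105, 0, 0, 0, 0, 0, 146, -115, 0, 0, 0, 0, 0])

```text
clock: 1.7
tool_pos: [0.5435, -0.1071, 0.2269]
tool_rot: [0.989, 0.15, 0.0, -0.001]
contact_force: [-0.1, -1.0, 0.2]
finger_gap: 0.0004
finger_force: 0.0
```

Call:
play_rows(targets=[0, 0, 20, 0, 0, 0, 0, 0, 0, 45, 0, 0, 0, 0, 0, 0, 60, 0, 0, 0, 0, 0, 0, 60, 0, 0, 0, 0, 0, 0, 60, 0, 0, 0, 0])

```text
clock: 2.2
tool_pos: [0.5423, -0.1113, 0.1669]
tool_rot: [0.989, 0.148, -0.0, -0.0]
contact_force: [-0.7, 0.3, 1.0]
finger_gap: 0.0008
finger_force: 0.0
```

```bash
python3 - <<'E'
from h import *
S,Ps=cam("side");T,Pt=cam("top")
s=monitor.state();p=s["tool_pos"];M=R.from_quat(s["tool_rot"]).as_matrix();print(p,M.round(3),s["clock"],s["contact_force"],s["finger_gap"])
for P in(Ps,Pt):
    q=P@np.r_[p,1];print("tcp px",q[:2]/q[2])
print("red-tcp in tool mm",1000*M.T@(np.array([.543,-.111,.117])-p))
a=S[180:330,160:310];b=T[130:280,270:420]
cv2.imwrite("pics/c2.png",cv2.resize(np.hstack([a,b]),(800,400),interpolation=cv2.INTER_CUBIC)[:,:,::-1])
E
```

```text
[ 0.54312372 -0.11146092  0.16787301] [[ 0.956  0.292  0.002]
 [ 0.292 -0.956 -0.   ]
 [ 0.002  0.001 -1.   ]] 2.3 [ 1.04897044 -0.23960579  0.53362747] 0.0006507998251104259
tcp px [238.17648084 267.49130607]
tcp px [351.49110568 197.74840719]
red-tcp in tool mm [-0.06800078 -0.52292551 50.87251393]
```

View pics/c2.png

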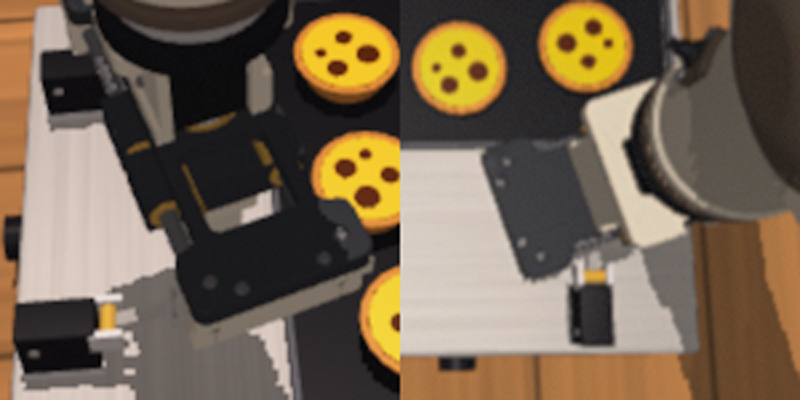

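The gripper is 50 mm above the roller, which its body hides in both pictures, and the TCP is over the estimated spot to within 1 mm. I'll go down and feel for contact.

Call:
play_rows(targets=[0, 0, 15, 0, 0, 0, 0, 0, 0, 30, 0, 0, 0, 0, 0, 0, 40, 0, 0, 0, 0, 0, 0, 44, 0, 0, 0, 0, 0, 0, 44, 0, 0, 0, 0])

```text
clock: 2.8
tool_pos: [0.5415, -0.111, 0.1216]
tool_rot: [0.989, 0.148, -0.001, -0.001]
contact_force: [0.4, 0.1, -0.6]
finger_gap: 0.0007
finger_force: 0.0
```

Call:
play_rows(targets=[0, 0, 2, 0, 0, 0, 0, 0, 0, 4, 0, 0, 0, 0, 0, 0, 6, 0, 0, 0, 0, 0, 0, 8, 0, 0, 0, 0, 0, 0, 10, 0, 0, 0, 0])

```text
clock: 3.3
tool_pos: [0.543, -0.1113, 0.1132]
tool_rot: [0.989, 0.148, 0.001, 0.0]
contact_force: [0.6, 0.0, 4.0]
finger_gap: 0.0005
finger_force: 1.5
```

```bash
python3 - <<'E'
from h import *
S,Ps=cam("side");T,Pt=cam("top")
for i in range(4):
    s=monitor.state();print(s["tool_pos"].__array__().round(4) if hasattr(s["tool_pos"],"__array__") else s["tool_pos"],s["contact_force"],s["clock"])
    read_camera("top")
cv2.imwrite("pics/c3.png",cv2.resize(np.hstack([S[200:350,160:310],T[130:280,270:420]]),(800,400),interpolation=cv2.INTER_CUBIC)[:,:,::-1])
E
```

```text
[ 0.5425 -0.1113  0.1129] [ 0.26715733 -0.23072313  3.42586157] 3.4
[ 0.5425 -0.1113  0.1129] [-0.12112773 -0.29390958  2.81225876] 3.45
[ 0.5425 -0.1113  0.113 ] [0.02261616 0.1283851  3.12285164] 3.5
[ 0.5425 -0.1113  0.113 ] [0.13664911 0.14207806 3.31482922] 3.55
```

View pics/c3.png

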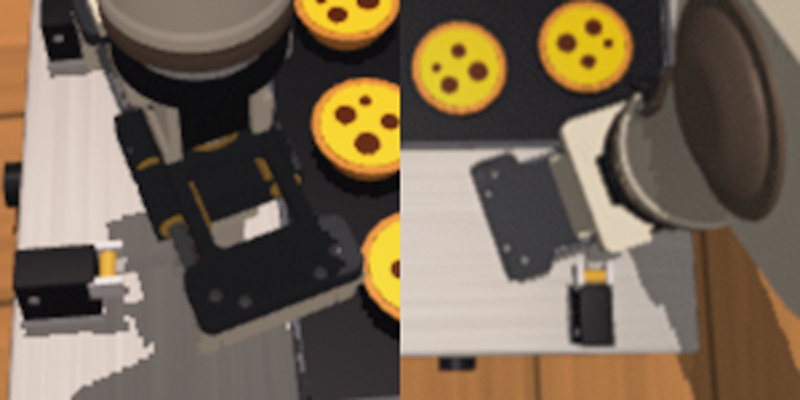

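In contact: 3.2 N at TCP z = 0.113 m, which fits about 4 mm of press. I'll press 12.5 mm further, to about 16.5 mm in total.

Call:
play_rows(targets=[0, 0, 3, 0, 0, 0, 0, 0, 0, 6, 0, 0, 0, 0, 0, 0, 9, 0, 0, 0, 0, 0, 0, 11, 0, 0, 0, 0, 0, 0, 12.5, 0, 0, 0, 0])

```text
clock: 4.1
tool_pos: [0.5422, -0.1113, 0.1]
tool_rot: [0.989, 0.148, -0.0, -0.0]
contact_force: [0.4, 0.2, 4.0]
finger_gap: 0.0006
finger_force: 2.2
```

Call:
play_rows(targets=[0, 0, 0, 0, 0, 0, 0, 0, 0, 0, 0, 0, 0, 0, 0, 0, 0, 0, 0, 0, 0, 0, 0, 0, 0, 0, 0, 0, 0, 0, 0, 0, 0, 0, 0])

```text
clock: 4.6
tool_pos: [0.5423, -0.1113, 0.1003]
tool_rot: [0.989, 0.148, 0.0, 0.0]
contact_force: [0.0, -0.9, 3.3]
finger_gap: 0.0005
finger_force: 2.1
```

```bash
python3 - <<'E'
from h import *
S,Ps=cam("side");f=[];z=[]
for i in range(10):
    s=monitor.state();f.append(s["contact_force"]);z.append(s["tool_pos"]);read_camera("top")
print(np.mean(f,0),np.std(f,0),np.mean(z,0),s["clock"])
cv2.imwrite("pics/c4.png",cv2.resize(S[220:350,150:310],(800,600),interpolation=cv2.INTER_CUBIC)[:,:,::-1])
E
```

```text
[-0.23118044 -0.51679893  4.0961    ] [0.51706173 0.53248277 0.51219406] [ 0.54231766 -0.1112744   0.10027734] 5.1
```

View pics/c4.png

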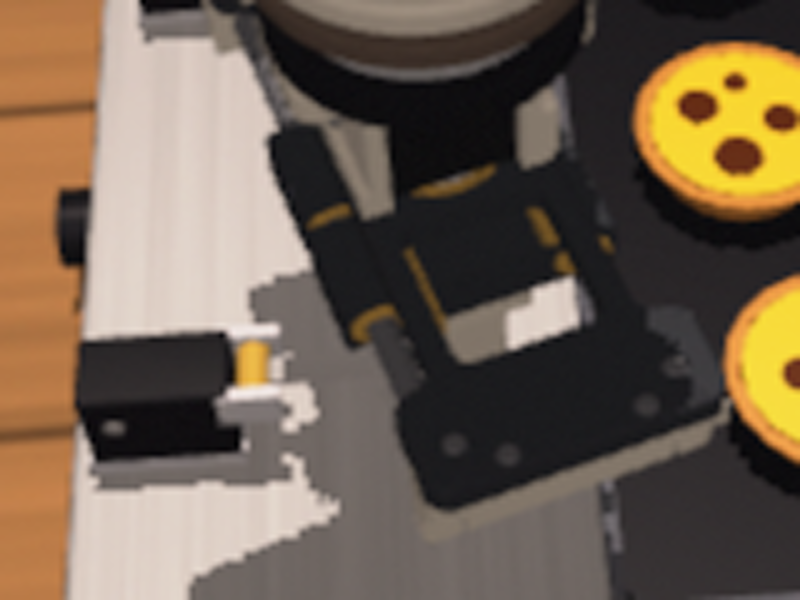

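Mean force is 4.1 N at a nominal 16.7 mm, slightly lower than expected. I'll go 2 mm deeper, still inside the sure-click window, and hold there.

Call:
play_rows(targets=[0, 0, 1, 0, 0, 0, 0, 0, 0, 2, 0, 0, 0, 0, 0, 0, 2, 0, 0, 0, 0, 0, 0, 2, 0, 0, 0, 0, 0, 0, 2, 0, 0, 0, 0])

```text
clock: 5.65
tool_pos: [0.5422, -0.1113, 0.0982]
tool_rot: [0.989, 0.148, -0.0, -0.0]
contact_force: [-0.5, -0.7, 4.9]
finger_gap: 0.0002
finger_force: 2.3
```

```bash
python3 - <<'E'
from h import *
f=[];z=[]
for i in range(16):
    s=monitor.state();f.append(s["contact_force"]);z.append(s["tool_pos"]);read_camera("top")
print(np.mean(f,0),np.std(f,0),np.mean(z,0),s["finger_force"],s["clock"])
E
```

```text
[-0.39950697 -0.51080297  4.65628875] [0.46955678 0.42702047 0.42219552] [ 0.54225854 -0.11126122  0.09823576] 2.261399645358324 6.4
```

4.7 N at 18.7 mm is past the click and well short of overtravel, and it has been held for over a second. Now I'll release it straight up.

Call:
play_rows(targets=[0, 0, -5, 0, 0, 0, 0, 0, 0, -11, 0, 0, 0, 0, 0, 0, -18, 0, 0, 0, 0, 0, 0, -28, 0, 0, 0, 0, 0, 0, -45, 0, 0, 0, 0])

```text
clock: 6.95
tool_pos: [0.5411, -0.1109, 0.143]
tool_rot: [0.989, 0.148, -0.001, -0.001]
contact_force: [0.3, -0.5, -0.2]
finger_gap: 0.0003
finger_force: 0.0
```

Call:
play_rows(targets=[0, 0, -30, 0, 0, 0, 0, 0, 0, -65, 0, 0, 0, 0, -25, 20, -85, 0, 0, 0, 0, -60, 48, -85, 0, 0, 0, 0, -90, 72, -85, 0, 0, 0, 0])

```text
clock: 7.45
tool_pos: [0.4766, -0.2076, 0.2295]
tool_rot: [0.989, 0.148, 0.001, 0.001]
contact_force: [-0.9, -1.5, 0.1]
finger_gap: 0.0006
finger_force: 0.0
```

Call:
play_rows(targets=[-30, 24, 0, 0, 0, 0, 0, -60, 48, 0, 0, 0, 0, 0, -85, 68, 0, 0, 0, 0, 0, -100, 80, 0, 0, 0, 0, 0, -100, 80, 0, 0, 0, 0, 0])

```text
clock: 7.95
tool_pos: [0.4025, -0.3149, 0.2283]
tool_rot: [0.989, 0.145, -0.001, 0.0]
contact_force: [0.4, -0.2, -0.4]
finger_gap: 0.0007
finger_force: 0.0
```

```bash
python3 - <<'E'
from h import *
S,Ps=cam("side");T,Pt=cam("top")
for n,ch,cs,ct in(("red",0,(239,290),(343,203)),("blue",2,(237,193),(245,200))):
    print(n,blob(S,ch,cs),blob(T,ch,ct))
s=monitor.state();print(s["tool_pos"],s["clock"],s["contact_force"])
cv2.imwrite("pics/s5.png",S[:,:,::-1])
E
```

```text
red (array([238.82051282, 289.34358974]), np.int64(195)) (array([343.74725275, 202.38461538]), np.int64(91))
blue (array([236.50515464, 191.62886598]), np.int64(97)) (array([245.14285714, 200.04761905]), np.int64(21))
[ 0.40515974 -0.31162368  0.22843938] 8.05 [ 0.62328064  0.73468931 -0.40710038]
```

View pics/s5.png

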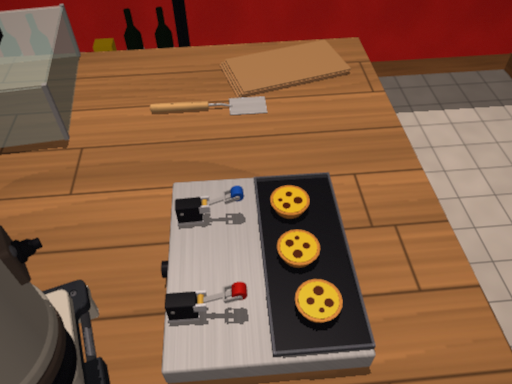

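The picture shows the red roller back at (239,289) and the blue at (237,192), the same pixels as at the start, with the arm clear of everything.

```bash
python3 -c "
from workcell import workorder
print(workorder.job_done())"
```

```text
the job is handed in; nothing more can be done
None
```

The red lever was pressed about 18.7 mm, past its click and short of overtravel, held for over a second, and sprang fully back up; the blue lever was not touched, and the job was handed in at about 8 s (no verdict was returned).

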